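# Push a spacer over the lip into its nest and swing the keeper shut

### The arm

A 6-joint arm with a two-finger parallel gripper is mounted at the origin on a cart in front of the work surface, level with it; the furniture and walls round the work are solid. World frame = base frame: x ahead of the robot, y to its left, z up, the work surface at z = 0. Lengths are in m, angles in rad, forces in N, time in s.
With the tool pointing down it reaches from about 0.35 to 0.775 m from the base axis. Payload 7.3 kg.
Tool frame: the origin (TCP) lies on the mounting face of the last link; the fingertips stand 178 mm ahead of it and the grasp point (between the pads) lies 159 mm ahead of it (robot.grip_depth is the distance from the TCP to the grasp point, in m); z points along the fingers, y is the line along which they close (so a half turn about z gives the same grasp; the last joint's range is limited). The gripper opens to 92 mm and grips with 3 to 60 N. Pads are 19 mm wide; open, the fingers measure 130 mm over their backs; the gripper's body (75 mm by 190 mm) begins 47 mm behind the grasp point.
Start: joints at [-1.294, 0.342, 1.524, -0, 1.275, -0.146], TCP at [0.215, -0.479, 0.405] pointing down, gripper open.
Joint ranges: [-2.53, 2.53], [-0.77, 2.02], [0.04, 2.7], [-1, 4.14], [0.28, 2.66], [-3.11, 3.11]. Speed limits (rad/s): [2.57, 2.57, 3.14, 3.14, 3.14, 3.14].

### API

Orientations are given as [roll, pitch, yaw] about the fixed x, y, z axes, in that order (R = Rz(yaw) Ry(pitch) Rx(roll)).
In Python, from cell import observe, cams, robot, models gives the robot as it stands.
- The arm moves only by the shell command python3 -m jog 'ROWS' [FORCE]. ROWS is JSON, a list of rows, each a list of 3 entries, a list of its own where there are three numbers: the shift along the tool's x, y, z each as a share of 0.4 m, from -1 to 1, then the turn about the tool's z as a share of pi rad, from -1 to 1, then the closure, from 0 (fully open) to 1 (shut). In form: [[[x, y, z], turn, jaw], ...]. A call has 1 to 12 rows; each row is the pose to reach, as a shift and turn from the pose commanded when the call began, along the tool's axes at that moment, turning the shorter way round; what a row does not reach only later rows make up. A row lasts 1/8 s, in which the tool goes at most 62.5 mm and 10.7 degrees, less where a joint would pass 70% of its speed; a pose out of reach is approached as far as the arm can. A call with a number of a shift or a turn outside -1 to 1 is refused whole. A call with a gripper value outside its range is refused whole. The fingers move at their own pace and stop on an object; FORCE is the grip in N (left out, the last holds). Time passes only in rows, so rows that repeat a pose let the fingers close. It gives the time, the measured TCP pose, the force, the opening and the grip force at its end, in the units of the state.
- observe(): the state, without advancing time (a new reading comes with each control period).
- cams.read_camera(name): name is "side" or "top"; returns the picture (480x640x3 uint8, red, green, blue); there is no depth.
- cams.camera_model(name): a dict with "camera_matrix" (3x3 intrinsics, pixels), "k1" (the pictures are not rectified: a ray, as slopes to the right and down, at radius r is drawn at 1 + k1 r^2 times it, then the intrinsics apply), "pose" (4x4, takes a point from camera to world coordinates). Camera axes: x right, y down, z forward; pixel columns grow to the right and rows downward; lengths in m; the calibration is good to about 2 mm. A picture is of the moment at which its call begins. camera_model takes no time and is no camera call.
- robot.hand_in(): hands the job in; it is judged then, once.
Trained networks look in the newest picture that a camera, given by its name, has taken for a name from the list of things; names that differ only in an ending like _2 or _b are one class to them, and where a whole thing is asked for, a point or a joint stands for the part that bears it (a point fixed in the world has none). Each returns a list of dicts, best first, with "confidence" (0 to 1); they miss things now and then, are a little off and sometimes report something else, mostly with a low value. They report only what shows in the picture. A call takes as long as a camera call.
- models.find_in(target, camera): "position" ([x, y, z] in m, in world coordinates, good to about 4 mm: the middle of the surface that is visible of it).
- models.pinpoint(target, camera): "position" ([x, y, z] in m, in world coordinates, good to about 4 mm: a listed point, or the origin of a listed thing).
The state is a dict: "time": time; "qpos": joint angles; "qvel": joint speeds; "joint_efforts": joint torques, N m; "tool_pos": TCP position; "tool_rot": TCP orientation; "contact_force": force on the tool from outside, world axes, zero at the start; "torque": the same for the moment, N m; "opening": finger opening in m; "grip_force": force on a finger pad.
Only numpy, scipy, OpenCV 4.12 (cv2) and the standard library are available. Lean on these libraries where they do the work, as an engineer would, in place of code of your own. Each camera call takes 0.05 s, during which the arm holds its last target. There are 200 camera calls.

### The job

Load the square spacer into the fixture: first swing the keeper arm fully clear of the pocket, then push the spacer along the deck and over the raised lip, without lifting it off the fixture, until it drops flat into the pocket. Then swing the keeper arm fully back over the spacer, and leave the tins and the jar standing where they are.

Things in the scene. Friction and masses are not known exactly. Their poses are not given: they have to be found in the camera images.
- fixture: Low steel and aluminium loading fixture fixed to the bench, 363 x 180 mm. Origin: on the bench (z = 0) under its middle line; +x is the push direction, +y to the left of that, z up. In its frame (mm): flat deck, top z = 30, from x = -195 to 0, y = -90 to 90; then a raised lip, then the pocket (x = 20 to 118), then an end stop (x = 118 to 130, top z = 40)
- lip (a point): Middle of the lip's top, at fixture x = 16, y = 0, z = 35 mm; axes as the fixture. The lip is 96 mm wide: a ramp from deck level (z = 30) at x = 0 up to z = 35 at x = 12, flat to x = 20, then a sheer drop to the pocket floor at z = 20
- mouth (a point): Middle of the deck where the side rails begin, at fixture x = -20, y = 0, z = 30 mm. The rails (inner faces at y = +-48, top z = 40) run from here to x = 118 along deck, lip and pocket; in front of them a flared mouth opens from y = +-48 at x = -20 to y = +-62 at x = -55
- spacer: Square bare-metal spacer plate 90 x 90 x 18 mm, about 0.4 kg, with a 30 mm bore; it starts loose on the deck before the lip, up to 15 mm off centre and 0.3 rad askew. Origin: centre of its underside; x, y along its sides, z up. Too wide to grasp, it is moved by pushing its edges. On the deck it spans z = 30 to 48; seated in the pocket its top is at z = 38
- pocket (a point): Centre of the pocket floor, at fixture x = 69, y = 0, z = 20 mm; axes as the fixture. The pocket is 98 mm along x and 96 mm along y, so the spacer has 4 mm play each way along x and 3 mm along y
- keeper_knob (a point): Centre of the top (z = 86 mm above the bench) of the keeper's upright round steel knob, 16 mm in diameter, standing 36 mm above the keeper arm (arm top z = 50) and 80 mm from the pivot. The keeper is moved by it
- pivot (a point): Pivot of the keeper at fixture x = 146, y = 0 mm, just beyond the end stop; its axis is vertical
- keeper (a joint): Angle (rad) of the keeper: dark flat arm 20 mm wide, reaching 92 mm from the pivot, underside z = 43 mm. 0 = shut at its stop, pointing along fixture -x over the pocket; grows anticlockwise from above (free end to fixture -y), stop at 1.7, clear of the pocket above 1.3, start 0 to 0.3. About 1 N at the knob; stays where left. Shut it blocks the spacer's way; it passes over a seated one
- tin_1: White round tin, 78 mm diameter, 55 mm high, standing on the bench (bystander). Origin: centre of its foot
- tin_2: Red round tin with a metal lid, 62 mm diameter, 70 mm high (bystander). Origin: centre of its foot
- jar_2: Jar with a red lid, 58 mm diameter, 80 mm high (bystander). Origin: centre of its foot

How it is judged:
On the way, in this order (a step that is already met when the one before it is completed fails the run):
1. the keeper is swung clear of the pocket (above 1.3 rad) while the spacer is still on the deck in front of the lip (value of joint keeper above 1.3 rad and x of spacer in the frame of fixture below -0.045 m), for 0.2 s.
2. the spacer lies flat on the pocket floor (z of spacer in the frame of pocket below 0.003 m and horizontal distance between spacer and pocket below 0.008 m and angle between spacer's own z axis and vertical below 0.04 rad), for 0.2 s.
At the end, for the whole second after the job is handed in: The spacer lies at rest flat on the pocket floor (underside within 3 mm of the floor, centre within 8 mm of the pocket's centre, tilt under 0.04 rad) and the keeper is shut over it (under 0.12 rad) (all of step 2 and linear speed of spacer below 0.01 m/s and value of joint keeper below 0.12 rad); the robot touches nothing.
It fails at once if the spacer is lifted off the fixture (underside centre more than 70 mm above the bench) (height (world z) of spacer above 0.07 m).
It fails at once if a tin or the jar is moved by more than 30 mm (distance of any of tin_1, tin_2, jar_2 from where it was at the start of the episode above 0.03 m).
It also fails if it takes over 64 s, if anything falls off the work surface, if the arm or the gripper's body presses on something with over 40 N, if the wrist force passes 120 N, or if a joint passes its speed limit or range.

## Working session

There is one attempt and no reset: what is moved stays moved. The work goes in short steps, Python scripts to look and compute and a shell command to move; the robot and the scene stay as the last step left them, time stands still between calls to the robot, and variables do not carry over. Pictures are saved under pics/ and viewed, at most 10 in all, crops included, and the job is handed in when it is done.

```bash
mkdir -p pics; ls; python3 - <<'E'
from cell import observe,cams,robot,models
import cv2,numpy as np
for n in ("top","side"):
    im=cams.read_camera(n); cv2.imwrite(f"pics/{n}0.png",im[:,:,::-1])
    m=cams.camera_model(n); print(n,np.round(m["pose"],3).tolist(),m["camera_matrix"],m["k1"])
    for t in ["fixture","lip","mouth","spacer","pocket","keeper_knob","pivot","tin_1","tin_2","jar_2"]:
        print(t,[(np.round(d["position"],3).tolist(),round(d["confidence"],2)) for d in models.pinpoint(t,n)[:3]])
s=observe();print(s["time"],s["tool_pos"],s["tool_rot"],s["opening"])
E
```

```text
pics
top [[0.008, -0.997, 0.079, 0.501], [-1.0, -0.006, 0.019, 0.171], [-0.018, -0.079, -0.997, 0.951], [0.0, 0.0, 0.0, 1.0]] [[434.52133941   0.         327.49685549]
 [  0.         434.52133941 244.81501053]
 [  0.           0.           1.        ]] 0.01717458783007708
fixture [([0.542, 0.086, -0.0], 0.71)]
lip [([0.541, 0.096, 0.036], 0.84)]
mouth [([0.531, 0.062, 0.03], 0.71), ([0.542, 0.086, 0.0], 0.68), ([0.557, 0.149, 0.022], 0.64)]
spacer [([0.503, -0.015, 0.027], 0.62)]
pocket [([0.558, 0.147, 0.026], 0.56)]
keeper_knob [([0.567, 0.141, 0.089], 0.81)]
pivot [([0.586, 0.218, 0.045], 0.95)]
tin_1 [([0.678, 0.39, -0.001], 0.81), ([0.35, 0.356, 0.001], 0.67)]
tin_2 [([0.678, 0.39, -0.001], 0.81), ([0.35, 0.356, 0.001], 0.67)]
jar_2 [([0.748, -0.002, 0.0], 0.6)]
side [[0.994, 0.097, -0.047, 0.572], [0.108, -0.864, 0.492, -0.256], [0.008, -0.495, -0.869, 0.81], [0.0, 0.0, 0.0, 1.0]] [[439.47795652   0.         317.21758739]
 [  0.         439.47795652 239.34339789]
 [  0.           0.           1.        ]] -0.001984362171018087
fixture [([0.537, 0.087, 0.005], 0.93)]
lip [([0.542, 0.1, 0.037], 0.71)]
mouth [([0.529, 0.066, 0.03], 0.65), ([0.749, -0.003, 0.001], 0.54)]
spacer [([0.502, -0.02, 0.027], 0.77), ([0.53, 0.062, 0.028], 0.47)]
pocket [([0.562, 0.149, 0.019], 0.89), ([0.675, 0.388, -0.002], 0.7), ([0.546, 0.096, 0.036], 0.56)]
keeper_knob [([0.564, 0.144, 0.086], 0.7), ([0.56, 0.148, 0.023], 0.62), ([0.501, -0.021, 0.031], 0.55)]
pivot [([0.587, 0.223, 0.04], 0.85)]
tin_1 [([0.674, 0.389, -0.004], 0.95), ([0.356, 0.353, 0.001], 0.73)]
tin_2 [([0.674, 0.389, -0.004], 0.95), ([0.356, 0.353, 0.001], 0.73)]
jar_2 [([0.75, -0.002, 0.001], 0.59)]
1.1 [ 0.21541979 -0.47877874  0.40474596] [3.14145581e+00 4.06184367e-05 4.22777547e-01] 0.0918669759084496
```

View pictures.

View pics/top0.png

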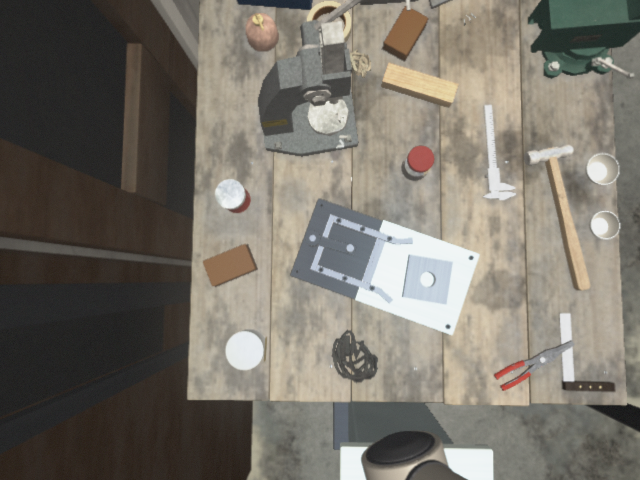

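View pics/side0.png

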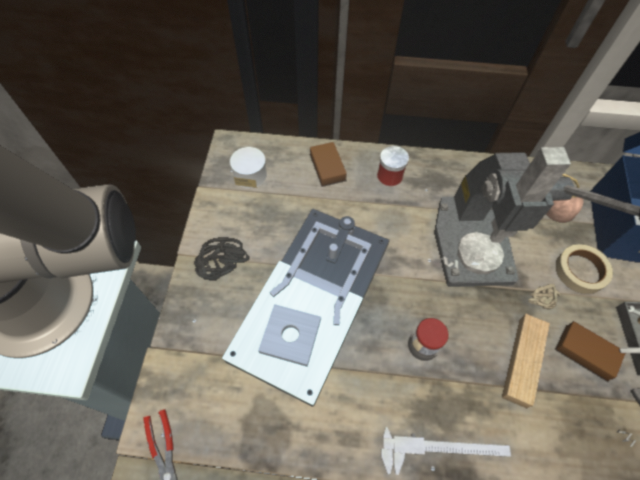

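```bash
cat > h.py <<'E'
import numpy as np,cv2
from cell import cams,observe
def proj(n,P):
    m=cams.camera_model(n);T=np.linalg.inv(np.array(m["pose"]))
    p=np.atleast_2d(P)@T[:3,:3].T+T[:3,3];s=p[:,:2]/p[:,2:]
    s=s*(1+m["k1"]*(s**2).sum(1,keepdims=True));K=np.array(m["camera_matrix"])
    return s@K[:2,:2].T+K[:2,2]
def unproj(n,uv,z):
    m=cams.camera_model(n);T=np.array(m["pose"]);K=np.array(m["camera_matrix"])
    q=(np.atleast_2d(uv)-K[:2,2])/K[0,0];s=q.copy()
    for _ in range(10): s=q/(1+m["k1"]*(s**2).sum(1,keepdims=True))
    d=np.c_[s,np.ones(len(s))]@T[:3,:3].T
    return T[:3,3]+d*((z-T[2,3])/d[:,2:])
E
python3 - <<'E'
import cv2
a=cv2.imread("pics/top0.png")[190:340,285:485];b=cv2.imread("pics/side0.png")[200:410,215:395]
cv2.imwrite("pics/c1.png",cv2.resize(a,None,fx=4,fy=4,interpolation=cv2.INTER_CUBIC))
cv2.imwrite("pics/c2.png",cv2.resize(b,None,fx=2.8,fy=2.8,interpolation=cv2.INTER_CUBIC))
E
```

```text
(no output)
```

View pics/c1.png

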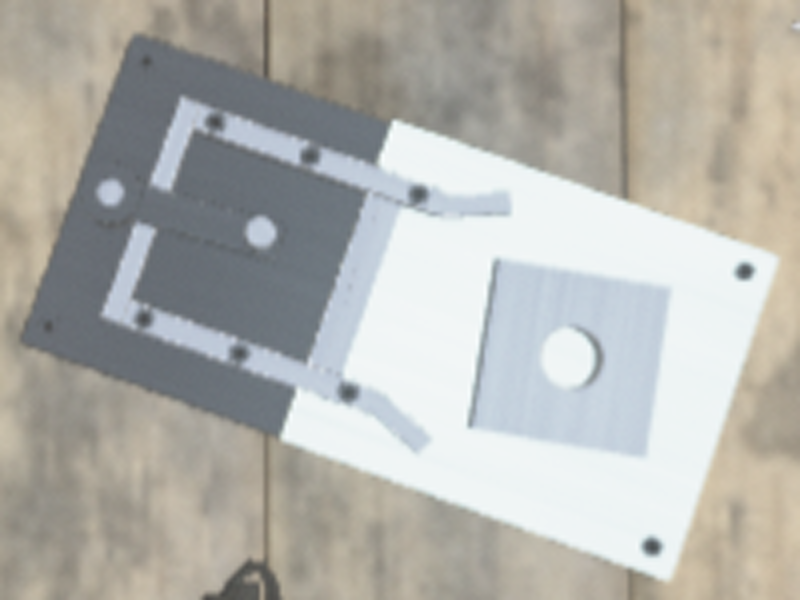

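View pics/c2.png

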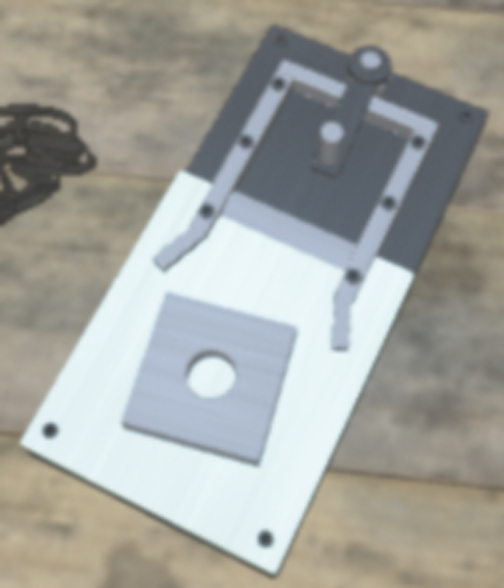

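```bash
python3 - <<'E'
from h import *
from scipy.optimize import least_squares
t=lambda p:np.array(p)/4+[285,190]-.375
s=lambda p:np.array(p)/2.8+[215,200]-.32
L=np.array([[-195,-90,30],[-195,90,30],[0,-90,30],[0,90,30]])/1e3
ft=t([(778,258),(669,580),(394,120),(282,440)])
fs=s([(277,575),(22,443),(414,272),(185,172)])
S=np.array([[45,-45,0],[-45,-45,0],[-45,45,0],[45,45,0]])/1e3
st=t([(500,260),(669,288),(646,456),(475,428)])
ss=s([(297,328),(260,458),(124,425),(165,294)])
def X(p,L):
    c,s_=np.cos(p[2]),np.sin(p[2]);return np.c_[L[:,:2]@np.array([[c,s_],[-s_,c]])+p[:2],L[:,2]]
def fit(L,a,b,p0):
    f=lambda p:np.r_[(proj("top",X(p,L))-a).ravel(),(proj("side",X(p,L))-b).ravel()]
    r=least_squares(f,p0);print(np.round(r.x,4),np.round(r.fun,1));return r.x
F=fit(L,ft,fs,[.537,.087,1.2]);S[:,2]=.048
P=fit(S,st,ss,[.502,-.018,1.4])
d=P[:2]-F[:2];c,sn=np.cos(F[2]),np.sin(F[2])
print("spacer local",d@[c,sn],d@[-sn,c],P[2]-F[2])
np.save("F.npy",F)
k=np.array([unproj("top",t((260,232)),.086)[0],unproj("side",s((331,131)),.086)[0]]);print("knob",k)
pv=X(F,np.array([[.146,0,0]]))[0];print("pivot",pv)
for q in k:
    v=q[:2]-pv[:2];print(np.hypot(*v),np.arctan2(v[1],v[0])-F[2]-np.pi)
    # free end to -y as grows
E
```

```text
[0.5412 0.0895 1.2285] [-3.2 -2.2 -3.7 -1.4  5.2  1.1  4.6  1.   2.  -5.2  2.  -4.5 -1.8  5.6
 -4.   3.7]
[ 0.5033 -0.0198  1.4233] [-0.2 -0.7  0.9 -1.   0.8  0.4 -0.1  0.5  0.1 -1.   0.3  0.9 -1.  -0.6
 -0.1 -0.8]
spacer local -0.11571104844132749 -0.000917624720565989 0.19484005381935332
knob [[0.56388135 0.14317846 0.086     ]
 [0.56348567 0.14258585 0.086     ]]
pivot [0.59024165 0.22704044 0.        ]
0.08790732735893955 -6.245409550736852
0.08859154153162817 -6.247664580335967
```

```bash
python3 - <<'E'
from h import *
from scipy.optimize import least_squares
t=lambda p:np.array(p)/4+[285,190]-.375
s=lambda p:np.array(p)/2.8+[215,200]-.32
L=np.array([[-195,-90,30],[-195,90,30],[0,-90,30],[0,90,30],[118,48,40],[118,-48,40]])/1e3
ft=t([(778,258),(669,580),(394,120),(282,440)])
fs=s([(277,575),(22,443),(414,272),(185,172)])
def X(p,L):
    c,s_=np.cos(p[2]),np.sin(p[2]);return np.c_[L[:,:2]@np.array([[c,s_],[-s_,c]])+p[:2],L[:,2]]
L=L[:4]
def f(p):
    M=L.copy();M[2:,0]=p[3];return np.r_[(proj("top",X(p,M))-ft).ravel(),(proj("side",X(p,M))-fs).ravel()]
r=least_squares(f,[.537,.087,1.2,.01]);print(np.round(r.x,4),np.round(r.fun,1));F=r.x
np.save("F.npy",F)
P=np.array([.5033,-.0198,1.4233]);c,sn=np.cos(F[2]),np.sin(F[2]);R=np.array([[c,sn],[-sn,c]])
print("spacer local",R@(P[:2]-F[:2]),P[2]-F[2])
q=R@(np.array([.5637,.1429])-F[:2]);print("knob local",q,"angle",np.arctan2(-q[1],.146-q[0]),np.hypot(q[0]-.146,q[1]))
for n,p in dict(tin1=(.676,.389),tin2=(.676,.389),w=(.353,.355),jar=(.749,-.002)).items(): print(n,R@(np.array(p)-F[:2]))
for l in [(69,0),(146,0),(16,0),(-20,0)]: print(l,R.T@(np.array(l)/1e3)+F[:2])
E
```

```text
[0.5382 0.0817 1.23   0.0194] [ 0.5 -0.9  0.2 -0.   0.2 -0.6 -0.3 -0.7 -0.1 -0.6 -0.6 -0.2  0.3  0.6
 -1.5 -0.7]
spacer local [-0.1073215  -0.00104543] 0.19333875052971838
knob local [ 0.06620948 -0.00358455] angle 0.04489432597331235 0.07987099170814196
tin1 [ 0.33569179 -0.0271597 ]
tin2 [ 0.33569179 -0.0271597 ]
w [0.19567703 0.26589468]
jar [-0.00841425 -0.22666166]
(69, 0) [0.56125445 0.14672822]
(146, 0) [0.58699356 0.21929886]
(16, 0) [0.54353791 0.096777  ]
(-20, 0) [0.53150404 0.06284787]
```

```bash
cat > to.py <<'E'
# usage: to.py yaw  "lx,ly,tipz" ...  (mm, fixture frame) -> shares from present tool pose
import sys,numpy as np
from cell import observe
from scipy.spatial.transform import Rotation as R
F=np.load("F.npy");s=observe();T=R.from_euler("xyz",s["tool_rot"]).as_matrix();p=np.array(s["tool_pos"])
c,n=np.cos(F[2]),np.sin(F[2]);A=np.array([[c,-n],[n,c]])
print("t",round(s["time"],2),"local tip",np.round(np.r_[A.T@(p[:2]-F[:2])*1e3,p[2]*1e3-178],1),"yaw",round(s["tool_rot"][2],3),"f",np.round(s["contact_force"],1),"open",round(s["opening"],4),round(s["grip_force"],1))
if len(sys.argv)>1:
    d=(s["tool_rot"][2]-float(sys.argv[1])+np.pi)%(2*np.pi)-np.pi
    print("turn",round(d/np.pi,4))
    for a in sys.argv[2:]:
        l=np.array([float(v) for v in a.split(",")])/1e3
        w=np.r_[A@l[:2]+F[:2],l[2]+.178];print(a,np.round(T.T@(w-p)/.4,4))
E
python3 -m jog '[[[0.9,-0.66,0],0.243,0],[[0.9,-0.66,0],0.243,0.5],[[0.9,-0.66,0],0.243,0.5],[[0.9,-0.66,0],0.243,0.5],[[0.9,-0.66,0],0.243,0.5],[[0.9,-0.66,0],0.243,0.5],[[0.9,-0.66,0],0.243,0.5],[[0.9,-0.66,0],0.243,0.5],[[0.9,-0.66,0],0.243,0.5],[[0.9,-0.66,0],0.243,0.5]]' 10
python3 to.py -0.341 66,-3.6,110 66,-3.6,56
```

```text
time: 2.35
tool_pos: [0.4352, -0.0907, 0.4047]
tool_rot: [3.141, 0.0, -0.341]
contact_force: [-0.4, -0.3, 1.2]
opening: 0.046
grip_force: 0.0
t 2.35 local tip [-197.    39.4  226.7] yaw -0.341 f [-0.4 -0.3  1.2] open 0.046 0.0
turn 0.0002
66,-3.6,110 [ 0.1079 -0.6575  0.2913]
66,-3.6,56 [ 0.1079 -0.6576  0.4263]
```

```bash
python3 -m jog '[[[0.108,-0.6575,0.2],0,0.5],[[0.108,-0.6575,0.29],0,0.5],[[0.108,-0.6575,0.29],0,0.5],[[0.108,-0.6575,0.29],0,0.5],[[0.108,-0.6575,0.29],0,0.5],[[0.108,-0.6575,0.29],0,0.5],[[0.108,-0.6575,0.29],0,0.5],[[0.108,-0.6575,0.29],0,0.5]]'
python3 to.py -0.341 66,-3.6,56; python3 - <<'E'
from cell import cams
import cv2
a=cams.read_camera("side")[180:330,250:450]
cv2.imwrite("pics/s1.png",cv2.resize(a,None,fx=3,fy=3)[:,:,::-1])
E
```

```text
time: 3.35
tool_pos: [0.564, 0.1415, 0.2896]
tool_rot: [-3.141, -0.001, -0.343]
contact_force: [-0.6, 0.2, 0.0]
opening: 0.0459
grip_force: 0.0
t 3.35 local tip [ 65.   -4.3 111.6] yaw -0.343 f [-0.6  0.2  0. ] open 0.0459 0.0
turn -0.0005
66,-3.6,56 [-0.0019 -0.0024  0.139 ]
```

View pics/s1.png

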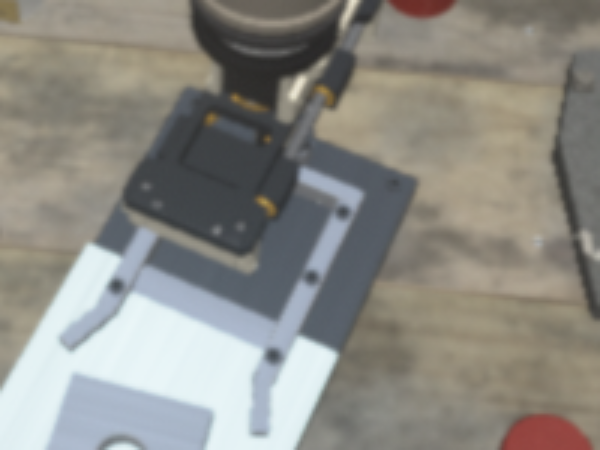

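The view shows the gripper body over the knob (about 230,170 in the crop), hiding it; nothing else is close. I descend and grip.

```bash
python3 -m jog '[[[-0.001,-0.0024,0.07],0,0.5],[[-0.001,-0.0024,0.139],0,0.5],[[-0.001,-0.0024,0.139],0,0.5],[[-0.001,-0.0024,0.139],0,0.9],[[-0.001,-0.0024,0.139],0,1],[[-0.001,-0.0024,0.139],0,1],[[-0.001,-0.0024,0.139],0,1],[[-0.001,-0.0024,0.139],0,1]]' 10
python3 to.py -0.341 66,-3.6,56; python3 - <<'E'
import numpy as np,os
a=" ".join("%.1f,%.1f,56"%(146-80*np.cos(t),-80*np.sin(t)) for t in (.25,.45,.65,.85,1.05,1.25,1.4,1.55))
os.system("python3 to.py -0.341 "+a)
E
```

```text
time: 4.4
tool_pos: [0.5639, 0.1433, 0.2338]
tool_rot: [3.14, -0.001, -0.34]
contact_force: [-2.2, -5.2, 4.2]
opening: 0.0158
grip_force: 10.0
t 4.4 local tip [66.7 -3.6 55.8] yaw -0.34 f [-2.2 -5.2  4.2] open 0.0158 10.0
turn 0.0002
66,-3.6,56 [-0.0001  0.0016 -0.0004]
t 4.4 local tip [66.7 -3.6 55.8] yaw -0.34 f [-2.2 -5.2  4.2] open 0.0158 10.0
turn 0.0002
68.5,-19.8,56 [ 0.0404 -0.0046 -0.0004]
74.0,-34.8,56 [ 0.0779 -0.0183 -0.0004]
82.3,-48.4,56 [ 0.112  -0.0391 -0.0004]
93.2,-60.1,56 [ 0.1412 -0.0663 -0.0005]
106.2,-69.4,56 [ 0.1645 -0.0988 -0.0005]
120.8,-75.9,56 [ 0.1808 -0.1353 -0.0006]
132.4,-78.8,56 [ 0.188  -0.1643 -0.0006]
144.3,-80.0,56 [ 0.191  -0.194  -0.0007]
```

```bash
python3 -m jog '[[[0.02,-0.001,0],0,1],[[0.04,-0.004,0],0,1],[[0.06,-0.011,0],0,1],[[0.078,-0.018,0],0,1],[[0.112,-0.039,0],0,1],[[0.141,-0.066,0],0,1],[[0.164,-0.099,0],0,1],[[0.181,-0.135,0],0,1],[[0.188,-0.164,0],0,1],[[0.191,-0.194,0],0,1],[[0.191,-0.194,0],0,1],[[0.191,-0.194,0],0,1]]' 10
python3 to.py -0.341
```

```text
time: 5.9
tool_pos: [0.6625, 0.1922, 0.2338]
tool_rot: [-3.139, -0.003, -0.34]
contact_force: [5.5, -0.2, 3.6]
opening: 0.0157
grip_force: 10.0
t 5.9 local tip [145.7 -80.2  55.8] yaw -0.34 f [ 5.5 -0.2  3.6] open 0.0157 10.0
turn 0.0002
```

```bash
python3 -m jog '[[[0,0,0],0,0.5],[[0,0,0],0,0.5],[[0,0,0],0,0.5],[[0,0,-0.15],0,0.5],[[0,0,-0.15],0,0.5],[[0,0,-0.15],0,0.5]]' 10
python3 to.py 1.23 -180,0,116 -180,0,38
```

```text
time: 6.65
tool_pos: [0.6616, 0.1918, 0.293]
tool_rot: [3.142, 0.0, -0.341]
contact_force: [-0.3, -0.1, -0.5]
opening: 0.0459
grip_force: 0.0
t 6.65 local tip [145.1 -79.5 115. ] yaw -0.341 f [-0.3 -0.1 -0.5] open 0.0459 0.0
turn -0.4999
-180,0,116 [-0.1989  0.8126 -0.0023]
-180,0,38 [-0.1989  0.8126  0.1927]
```

```bash
python3 -m jog '[[[-0.199,0.8125,0],-0.5,0.5],[[-0.199,0.8125,0],-0.5,0.5],[[-0.199,0.8125,0],-0.5,0.5],[[-0.199,0.8125,0],-0.5,0.5],[[-0.199,0.8125,0],-0.5,0.5],[[-0.199,0.8125,0],-0.5,0.5],[[-0.199,0.8125,0],-0.5,0.5],[[-0.199,0.8125,0],-0.5,0.5],[[-0.199,0.8125,0],-0.5,0.5],[[-0.199,0.8125,0],-0.5,0.5]]'
python3 to.py 1.23 -180,0,38
```

```text
time: 7.9
tool_pos: [0.4778, -0.0878, 0.2921]
tool_rot: [-3.139, 0.0, 1.229]
contact_force: [0.1, 0.0, -0.3]
opening: 0.0457
grip_force: 0.0
t 7.9 local tip [-179.9    0.2  114.1] yaw 1.229 f [ 0.1  0.  -0.3] open 0.0457 0.0
turn -0.0003
-180,0,38 [-0.0002  0.001   0.1901]
```

```bash
python3 - <<'E'
from cell import cams
import cv2
a=cams.read_camera("side")[180:420,180:450]
cv2.imwrite("pics/s2.png",cv2.resize(a,None,fx=2.4,fy=2.4)[:,:,::-1])
E
```

```text
(no output)
```

View pics/s2.png

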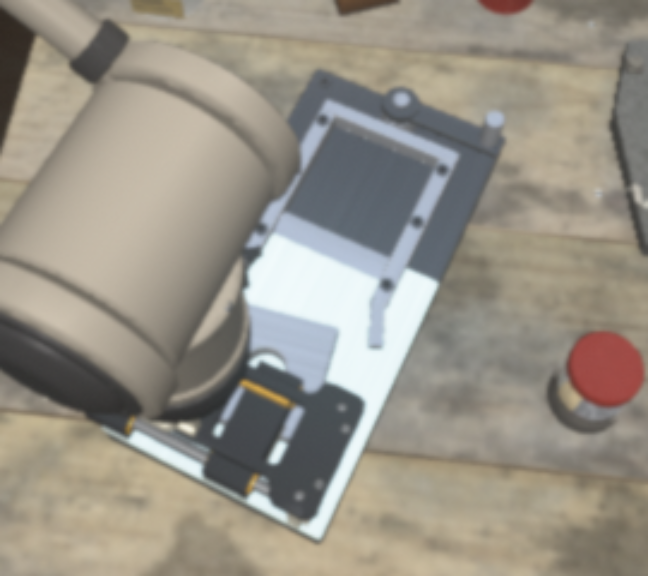

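The keeper is open (knob at 493,120), the pocket is empty and the spacer is untouched in front of the gripper. I lower the fingers and push to square it up.

```bash
python3 -m jog '[[[0,0.001,0.1],0,0.5],[[0,0.001,0.19],0,0.5],[[0,0.001,0.19],0,0.5],[[0.03,0.001,0.19],0,0.5],[[0.055,0.001,0.19],0,0.5],[[0.08,0.001,0.19],0,0.5],[[0.105,0.001,0.19],0,0.5],[[0.13,0.001,0.19],0,0.5],[[0.155,0.001,0.19],0,0.5],[[0.175,0.001,0.19],0,0.5],[[0.1875,0.001,0.19],0,0.5],[[0.1875,0.001,0.19],0,0.5]]'
python3 to.py 1.23 -60,0,38
python3 - <<'E'
from cell import cams,models
import cv2,numpy as np
F=np.load("F.npy");c,s=np.cos(F[2]),np.sin(F[2])
for n in("top","side"):
    a=cams.read_camera(n)
    for d in models.pinpoint("spacer",n)[:2]: print(n,np.array([[c,s],[-s,c]])@(np.array(d["position"][:2])-F[:2]),d["position"][2],d["confidence"])
    if n=="top": cv2.imwrite("pics/t3.png",cv2.resize(a[190:340,285:485],None,fx=3,fy=3)[:,:,::-1])
E
```

```text
time: 9.45
tool_pos: [0.5027, -0.0173, 0.2171]
tool_rot: [-3.138, 0.002, 1.231]
contact_force: [-7.7, -6.2, 6.6]
opening: 0.0463
grip_force: 4.2
t 9.45 local tip [-105.1    0.4   39.1] yaw 1.231 f [-7.7 -6.2  6.6] open 0.0463 4.2
turn 0.0005
-60,0,38 [0.1129 0.0012 0.0026]
top [-4.44310275e-02 -6.64482685e-05] 0.0256 0.94
top [ 0.33332353 -0.02736304] 0.0019 0.73
side [-0.04951714 -0.00038493] 0.0308 0.62
```

View pics/t3.png

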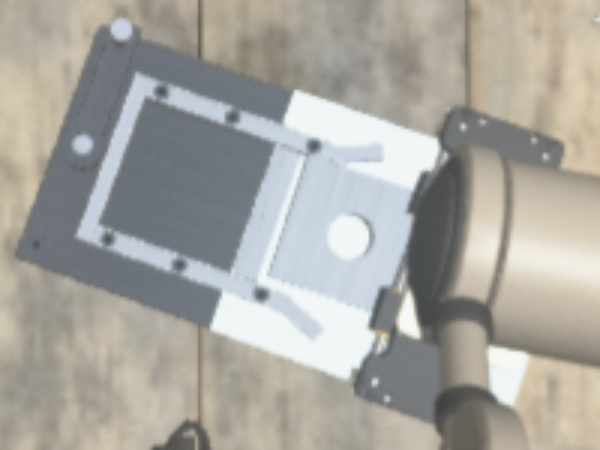

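The spacer is square in the mouth (bore at 350,237) with its front edge at the lip. I push it over.

```bash
python3 -m jog '[[[0.03,0.001,0],0,0.5],[[0.055,0.001,0],0,0.5],[[0.08,0.001,0],0,0.5],[[0.105,0.001,0],0,0.5],[[0.13,0.001,0],0,0.5],[[0.155,0.001,0],0,0.5],[[0.18,0.001,0],0,0.5],[[0.205,0.001,0],0,0.5],[[0.23,0.001,0],0,0.5],[[0.25,0.001,0],0,0.5],[[0.2625,0.001,0],0,0.5],[[0.2625,0.001,0],0,0.5]]'
python3 to.py 1.23 12,0,38
```

```text
time: 11.15
tool_pos: [0.5393, 0.0821, 0.2172]
tool_rot: [3.141, -0.0, 1.231]
contact_force: [0.1, -1.6, 1.2]
opening: 0.046
grip_force: 0.9
t 11.15 local tip [ 0.7 -0.9 39.2] yaw 1.231 f [ 0.1 -1.6  1.2] open 0.046 0.9
turn 0.0002
12,0,38 [ 0.0281 -0.0022  0.003 ]
```

```bash
python3 -m jog '[[[0.01,-0.001,0],0,0.5],[[0.02,-0.002,0],0,0.5],[[0.028,-0.002,0],0,0.5],[[0.034,-0.002,0],0,0.5],[[0.034,-0.002,0],0,0.5],[[0.034,-0.002,0],0,0.5]]'
python3 to.py 1.23
python3 - <<'E'
from cell import cams,models
import cv2,numpy as np
F=np.load("F.npy");c,s=np.cos(F[2]),np.sin(F[2])
for n in("top","side"):
    a=cams.read_camera(n)
    for d in models.pinpoint("spacer",n)[:2]: print(n,np.array([[c,s],[-s,c]])@(np.array(d["position"][:2])-F[:2]),d["position"][2],d["confidence"])
    cv2.imwrite(f"pics/{n}4.png",cv2.resize(a[190:340,265:465],None,fx=3,fy=3)[:,:,::-1])
E
python3 - <<'E'
import cv2,numpy as np
cv2.imwrite("pics/m4.png",cv2.resize(np.vstack([cv2.imread("pics/top4.png"),cv2.imread("pics/side4.png")])[:, :],(400,600)))
E
```

```text
time: 11.9
tool_pos: [0.543, 0.0946, 0.2172]
tool_rot: [3.141, -0.0, 1.23]
contact_force: [-0.5, -0.0, 0.1]
opening: 0.0458
grip_force: 0.0
t 11.9 local tip [13.8 -0.2 39.2] yaw 1.23 f [-0.5 -0.   0.1] open 0.0458 0.0
turn 0.0001
top [ 0.06962701 -0.00035647] 0.0155 0.61
side [ 0.06492995 -0.00117357] 0.0197 0.5
```

View pics/m4.png

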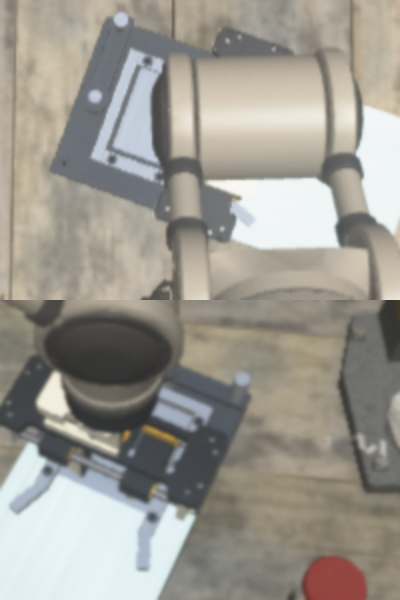

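The spacer is in the pocket, seen between the rails at (140,115) in the upper half, and the contact force is gone. I lift and go back to the knob.

```bash
python3 -m jog '[[[-0.01,0,0],0,0.5],[[-0.01,0,-0.19],0,0.5],[[-0.01,0,-0.19],0,0.5]]'
python3 to.py -0.341 145.5,-80,116
```

```text
time: 12.48
tool_pos: [0.5425, 0.0905, 0.2966]
tool_rot: [3.136, -0.002, 1.23]
contact_force: [0.6, 0.7, 0.2]
opening: 0.0456
grip_force: 0.0
t 12.47 local tip [  9.8  -1.1 118.6] yaw 1.23 f [0.6 0.7 0.2] open 0.0456 0.0
turn 0.5001
145.5,-80,116 [0.3393 0.1972 0.0085]
```

```bash
python3 -m jog '[[[0.339,0.198,0],0.5,0.5],[[0.339,0.198,0],0.5,0.5],[[0.339,0.198,0],0.5,0.5],[[0.339,0.198,0],0.5,0.5],[[0.339,0.198,0],0.5,0.5],[[0.339,0.198,0],0.5,0.5],[[0.339,0.198,0],0.5,0.5],[[0.339,0.198,0],0.5,0.5],[[0.339,0.198,0],0.5,0.5],[[0.339,0.198,0],0.5,0.5],[[0.339,0.198,0],0.5,0.5]]'
python3 to.py -0.341 145.5,-80,56
python3 - <<'E'
from h import *
from cell import cams,models
F=np.load("F.npy");c,s=np.cos(F[2]),np.sin(F[2]);R=np.array([[c,s],[-s,c]])
im={}
for n in("top","side"):
    im[n]=cams.read_camera(n)
    for d in models.pinpoint("spacer",n)[:2]: print(n,R@(np.array(d["position"][:2])-F[:2]),d["position"][2],d["confidence"])
    q=np.array([[x,y] for x,y in((24,-45),(114,-45),(114,45),(24,45))])/1e3
    print(proj(n,np.c_[q@R+F[:2],np.full(4,.038)]).round(1).tolist())
cv2.imwrite("pics/m5.png",np.vstack([cv2.resize(im["top"][195:295,290:420],None,fx=3,fy=3),cv2.resize(im["side"][195:295,265:395],None,fx=3,fy=3)])[:,:,::-1])
E
```

```text
time: 13.85
tool_pos: [0.6615, 0.192, 0.2927]
tool_rot: [3.141, 0.0, -0.339]
contact_force: [0.1, -0.1, -0.1]
opening: 0.0459
grip_force: 0.0
t 13.85 local tip [145.2 -79.3 114.7] yaw -0.339 f [ 0.1 -0.1 -0.1] open 0.0459 0.0
turn 0.0006
145.5,-80,56 [ 0.0017 -0.0009  0.1467]
[[374.5, 237.7], [334.4, 223.3], [319.8, 263.3], [360.2, 278.0]]
side [0.0639392  0.00102151] 0.0191 0.69
[[342.5, 284.1], [360.8, 247.0], [320.3, 230.1], [300.5, 265.6]]
```

View pics/m5.png

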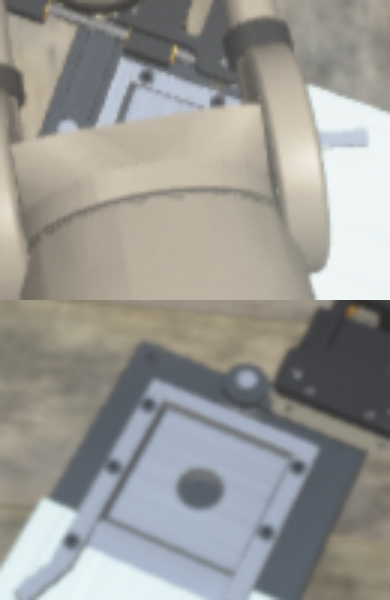

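The side view (lower half) shows the spacer flat in the pocket, bore at (200,488), with even gaps all round. I descend, grip the knob and swing the keeper back.

```bash
python3 -m jog '[[[0.001,-0.001,0.07],0,0.5],[[0.001,-0.001,0.147],0,0.5],[[0.001,-0.001,0.147],0,0.5],[[0.001,-0.001,0.147],0,1],[[0.001,-0.001,0.147],0,1],[[0.001,-0.001,0.147],0,1],[[0.001,-0.001,0.147],0,1]]' 10
python3 - <<'E'
import numpy as np,os
a=" ".join("%.1f,%.1f,56"%(146-80*np.cos(t),-80*np.sin(t)) for t in (1.4,1.2,1.0,.8,.6,.4,.25,.1,0,-.03))
os.system("python3 to.py -0.341 "+a)
E
```

```text
time: 14.92
tool_pos: [0.6622, 0.1924, 0.2352]
tool_rot: [-3.141, -0.001, -0.341]
contact_force: [0.8, 0.4, 3.0]
opening: 0.0159
grip_force: 10.0
t 14.93 local tip [145.8 -79.9  57.2] yaw -0.341 f [0.8 0.4 3. ] open 0.0159 10.0
turn 0.0002
132.4,-78.8,56 [-0.0027  0.0336  0.0029]
117.0,-74.6,56 [-0.0132  0.0721  0.0029]
102.8,-67.3,56 [-0.0315  0.1076  0.0028]
90.3,-57.4,56 [-0.0563  0.1388  0.0028]
80.0,-45.2,56 [-0.0868  0.1645  0.0027]
72.3,-31.2,56 [-0.1218  0.1838  0.0027]
68.5,-19.8,56 [-0.1503  0.1933  0.0027]
66.4,-8.0,56 [-0.1798  0.1985  0.0026]
66.0,-0.0,56 [-0.1998  0.1995  0.0026]
66.0,2.4,56 [-0.2058  0.1995  0.0026]
```

```bash
python3 -m jog '[[[-0.003,0.034,0],0,1],[[-0.013,0.072,0],0,1],[[-0.031,0.108,0],0,1],[[-0.056,0.139,0],0,1],[[-0.087,0.164,0],0,1],[[-0.122,0.184,0],0,1],[[-0.15,0.193,0],0,1],[[-0.18,0.198,0],0,1],[[-0.2,0.199,0],0,1],[[-0.206,0.199,0],0,1],[[-0.206,0.199,0],0,1]]' 10
python3 to.py
```

```text
time: 16.3
tool_pos: [0.5594, 0.1442, 0.2348]
tool_rot: [-3.141, -0.007, -0.34]
contact_force: [10.2, -4.1, -2.6]
opening: 0.0156
grip_force: 10.0
t 16.3 local tip [66.   0.9 56.8] yaw -0.34 f [10.2 -4.1 -2.6] open 0.0156 10.0
```

```bash
python3 -m jog '[[[-0.202,0.199,0],0,0.5],[[-0.202,0.199,0],0,0.5],[[-0.202,0.199,0],0,0.5],[[-0.202,0.199,-0.15],0,0.5],[[-0.202,0.199,-0.3],0,0.5],[[-0.202,0.199,-0.3],0,0.5]]' 
python3 -m jog '[[[-0.5,0.5,-0.2],0,0.5],[[-0.5,0.5,-0.2],0,0.5],[[-0.5,0.5,-0.2],0,0.5],[[-0.5,0.5,-0.2],0,0.5],[[-0.5,0.5,-0.2],0,0.5],[[-0.5,0.5,-0.2],0,0.5],[[-0.5,0.5,-0.2],0,0.5]]'
python3 - <<'E'
from h import *
from cell import models
F=np.load("F.npy");c,s=np.cos(F[2]),np.sin(F[2]);R=np.array([[c,s],[-s,c]]);im={}
for n in("top","side"):
    im[n]=cams.read_camera(n)
    for t in("spacer","keeper_knob"):
        for d in models.pinpoint(t,n)[:1]: print(n,t,R@(np.array(d["position"][:2])-F[:2]),d["position"][2],d["confidence"])
cv2.imwrite("pics/m6.png",np.vstack([cv2.resize(im["top"][195:295,290:420],None,fx=3,fy=3),cv2.resize(im["side"][195:295,265:395],None,fx=3,fy=3)])[:,:,::-1])
E
```

```text
time: 17.05
tool_pos: [0.4564, 0.0972, 0.3587]
tool_rot: [-3.138, -0.009, -0.34]
contact_force: [0.4, -0.0, -0.7]
opening: 0.046
grip_force: 0.0
time: 17.92
tool_pos: [0.2001, -0.0249, 0.434]
tool_rot: [-3.141, 0.0, -0.341]
contact_force: [0.6, -0.2, -0.2]
opening: 0.0456
grip_force: 0.0
top spacer [0.07178263 0.0010447 ] 0.0144 0.6
top keeper_knob [ 0.06306636 -0.00130403] 0.0863 0.57
side spacer [ 0.06667794 -0.00161464] 0.0147 0.63
```

View pics/m6.png

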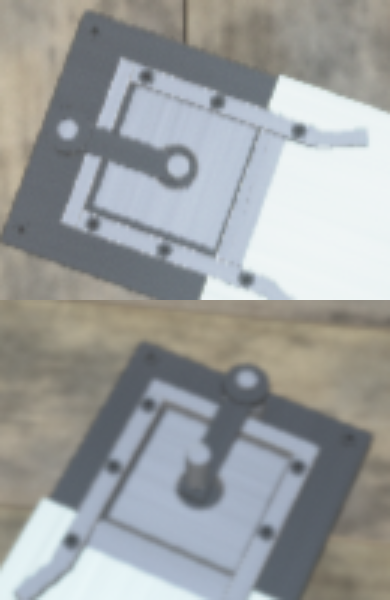

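I misread the reference in the release move: its rows shifted sideways again while the jaws were opening. The picture still shows the keeper over the seated spacer, with the knob at (178,165). I'll measure its angle and check the bystanders before handing in.

```bash
python3 - <<'E'
from h import *
from cell import models
F=np.load("F.npy");c,s=np.cos(F[2]),np.sin(F[2]);R=np.array([[c,s],[-s,c]])
for n,uv in(("top",(290+178/3-.3,195+165/3-.3)),("side",(265+198/3-.3,195+153/3-.3))):
    q=R@(unproj(n,uv,.086)[0,:2]-F[:2]);print(n,q,np.arctan2(-q[1],.146-q[0]))
cams.read_camera("top")
for t in("tin_1","jar_2"): print(t,[(np.round(d["position"],3).tolist(),round(d["confidence"],2)) for d in models.pinpoint(t,"top")[:2]])
print(observe()["contact_force"],observe()["qvel"].round(3))
E
```

```text
top [0.06623969 0.0006432 ] -0.00806397531408524
side [0.06552647 0.00090976] -0.011304655068034512
tin_1 [([0.677, 0.386, -0.0], 0.91), ([0.351, 0.356, 0.003], 0.89)]
jar_2 [([0.746, -0.003, -0.002], 0.81)]
[-0.05854444  0.4336499   0.01479361] [-0.007 -0.007  0.002  0.001  0.    -0.001]
```

```bash
python3 -c "
from cell import robot;print(robot.hand_in())"
```

```text
the job is handed in; nothing more can be done
None
```

I handed the job in at about 18 s: the spacer lies flat in the pocket, the keeper is shut at about 0 rad, and the tins and jar are where they were; one mistyped release move dragged the gripper sideways off the knob, the peak force then was not recorded, and no verdict came back.

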